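# Click a stop sleeve home on a depth-stop pillar

### The job

Pick up the flanged stop sleeve and slide it, flange down, onto the pillar of the depth-stop stand, gently pressing it past the two sprung balls until they click out above it and its flange meets the round shoulder; never force it (30 N at the very most). Then tug it up lightly, about 5 N, to feel that the balls hold it, and let go. Leave the other things on the bench where they are.

Things in the scene. Friction and masses are not known exactly. Their poses are not given: they have to be found in the camera images.
- stop_sleeve: Bare aluminium sleeve, 42 mm tall, standing upright on its flange. Body 30 mm in diameter (grasp it there, about 32 mm above its underside), flange at the foot 37 mm in diameter and 6 mm thick, round bore 20 mm right through, 90 g. Origin: centre of its underside; z up along the bore. It is round, so its yaw does not matter.
- stand: Fixed depth-stop stand: dark square base plate 70x70x10 mm, in its middle a clamp tube 29 mm in diameter up to 34 mm, with a small black thumbscrew on its +y side; an upright bare steel pillar stands in the tube. Origin: centre of the plate's underside, on the pillar's axis; z up. Two sprung balls stand out of the pillar, on the stand's -x and +x sides.
- clamp_top (a point): Top of the clamp tube, on the pillar's axis, 34 mm above the bench. The pillar above it: polished round rod 18 mm in diameter, top 8 mm tapered to 10 mm wide. A dark round shoulder, 38 mm in diameter, 8 mm thick, rigid, stops the sleeve. The pillar telescopes and is clamped at an unmeasured height: shoulder's top face 46 to 70 mm above the bench; rod's tip always 62 mm above that face.
- clamp_foot (a point): Foot of the clamp tube, on the axis, 10 mm above the bench. What is felt above it: the sleeve's underside meets the balls about 52 mm above the shoulder's top face; pushing them in takes 10 to 12 N, riding over them 2 to 3 N. 1 to 3 mm before the shoulder they snap out over the sleeve's top rim and draw it down. Then it has 1 to 2 mm of vertical play; the balls hold against 15 N.
- detent_ball (a joint): Travel in m of the sprung ball on the stand's -x side (10 mm in diameter, standing 3 mm out of the rod, centre 48 mm above the shoulder's top face): 0 when fully out, also before the sleeve is on; about 0.001 to 0.003 while the sleeve pushes it in; at most 0.006.
- detent_ball_b (a joint): The same for the ball on the stand's +x side.
- spacer_ring: Bystander: a short plain aluminium ring, 30 mm in diameter and 18 mm tall, no flange, not the part wanted. Origin: centre of its underside.
- flux_bottle: Bystander: amber dropper bottle, 36 mm wide, 92 mm tall. Origin: centre of its underside.
- screw_jar: Bystander: small jar with a black lid, 43 mm in diameter, 46 mm tall. Origin: centre of its underside.
- solder_spool: Bystander: spool of solder wire standing on its flange, 56 mm in diameter, 36 mm tall. Origin: centre of its underside.
There are look-alikes about, which are no part of the job. What is shaped like the stop_sleeve but red is not meant.

How it is judged:
On the way, in this order (a step that is already met when the one before it is completed fails the run):
1. the sleeve is on the pillar below the balls, both balls have clicked out above it, and nothing pulls it up against the balls (under 1 N) (z of stop_sleeve in the frame of stand below 0.085 m and horizontal distance between stop_sleeve and stand below 0.004 m and value of joint each of detent_ball, detent_ball_b below 0.0008 m and contact force between stop_sleeve and detent_ball_c0 below 1 N and contact force between stop_sleeve and detent_ball_b_c0 below 1 N), for 0.2 s.
2. the sleeve is tugged up so that a ball bears on it with at least 2 N (z of stop_sleeve in the frame of stand below 0.085 m and (contact force between stop_sleeve and detent_ball_c0 above 2 N or contact force between stop_sleeve and detent_ball_b_c0 above 2 N)), for 0.05 s.
At the end, for the whole second after the job is handed in: The sleeve stands on the pillar below the two clicked-out balls (underside under 85 mm above the bench, each ball within 0.8 mm of fully out), within 4 mm of the pillar's axis, within 0.12 rad of upright, at rest and released (z of stop_sleeve in the frame of stand below 0.085 m and horizontal distance between stop_sleeve and stand below 0.004 m and value of joint each of detent_ball, detent_ball_b below 0.0008 m and angle between stop_sleeve's own z axis and vertical below 0.12 rad and linear speed of stop_sleeve below 0.01 m/s); the robot touches nothing.
It fails at once if the sleeve presses on the stand (shoulder, balls or pillar) with more than 30 N (contact force between stop_sleeve and stand above 30 N).
It fails at once if the fingers press on the stand with more than 15 N (contact force between the fingers and stand above 15 N).
It fails at once if a bystander is moved by more than 30 mm (distance of any of spacer_ring, flux_bottle, screw_jar, solder_spool from where it was at the start of the episode above 0.03 m).
It also fails if it takes over 58 s, if anything falls off the work surface, if the arm or the gripper's body presses on something with over 40 N, if the wrist force passes 120 N, or if a joint passes its speed limit or range.

### The arm

A 7-joint arm with a two-finger parallel gripper is mounted at the origin on the work surface; the furniture and walls round the work are solid. World frame = base frame: x ahead of the robot, y to its left, z up, the work surface at z = 0. Lengths are in m, angles in rad, forces in N, time in s.
With the tool pointing down it reaches from about 0.4 to 0.85 m from the base axis. Payload 10.4 kg.
Tool frame: the origin (TCP) lies between the finger pads; the fingertips stand ahead of it and the grasp point (between the pads) lies 5 mm behind it (manip.tip_extent is the z of the fingertips in the tool frame, in m); z points along the fingers, y is the line along which they close (so a half turn about z gives the same grasp; the last joint's range is limited). The gripper opens to 85 mm and grips with 20 to 120 N. Pads are 22 mm wide; open, the fingers measure 114 mm over their backs; the gripper's body (76 mm by 85 mm) begins 54 mm behind the grasp point. The pads swing forward as they close: fully open they stand 13 mm farther back than shut.
Start: joints at [1.171, 0.332, -0.065, 1.46, 0.022, 1.35, -0.088], TCP at [0.23, -0.581, 0.245] pointing down, gripper open.
Joint ranges: [-2.6, 2.6], [-0.5, 2.12], [-1.47, 1.34], [0.16, 2.42], [-1.27, 4.41], [0.06, 2.06], [-2.6, 2.6]. Speed limits (rad/s): [2.22, 2.22, 2.79, 2.79, 3.14, 3.14, 3.14].

### API

Orientations are given as a unit quaternion [x, y, z, w].
In Python, from workcell import status, viewer, manip gives the robot as it stands.
- The arm moves only by the tool play_rows, never from a script. Its argument "plan" is one flat list of numbers, 7 for each row, row after row: the turn, a rotation vector about the tool's x, y, z in degrees, then the shift along the tool's x, y, z in m, then the opening, from 0 (shut) to 1 (fully open). In form: [ax, ay, az, dx, dy, dz, grip, ax, ay, az, dx, dy, dz, grip, ...]. A call has 1 to 20 rows; each row is the pose to reach, as a shift and turn from the pose commanded when the call began, along the tool's axes at that moment; what a row does not reach only later rows make up. A row lasts 1/8 s, in which the tool goes at most 62.5 mm and 10.7 degrees, less where a joint would pass 70% of its speed; a pose out of reach is approached as far as the arm can. A call with a gripper value outside its range is refused whole. The fingers move at their own pace and stop on an object; "squeeze" is the grip in N (left out, the last holds). Time passes only in rows, so rows that repeat a pose let the fingers close. It gives the time, the measured TCP pose, the force, the opening and the grip force at its end, in the units of the state.
- status.get_obs(): the state, without advancing time (a new reading comes with each control period).
- viewer.camera(name): name is "scene" or "top" or "wrist"; returns the picture (400x640x3 uint8, red, green, blue); there is no depth.
- viewer.camera_model(name): a dict with "fx", "fy", "cx", "cy" (pixels), "R" (3x3) and "t" (3): a world point X has camera coordinates R X + t. Camera axes: x right, y down, z forward; pixel columns grow to the right and rows downward; lengths in m; the calibration is good to about 2 mm. A picture is of the moment at which its call begins: read the wrist's pose just before it. camera_model takes no time and is no camera call; for the wrist camera it gives the pose at the moment of the call.
- manip.hand_in(): hands the job in; it is judged then, once.
The state is a dict: "clock": time; "joint_pos": joint angles; "joint_velocities": joint speeds; "tau": joint torques, N m; "position": TCP position; "ee_rot": TCP orientation; "ft_force": force on the tool from outside, world axes, zero at the start; "torque": the same for the moment, N m; "grip_width": opening from 0.0 (shut) to 1.0 (fully open); "grasp_force": force on a finger pad.
Only numpy, scipy, OpenCV 4.12 (cv2) and the standard library are available. Lean on these libraries where they do the work, as an engineer would, in place of code of your own. Each camera call takes 0.05 s, during which the arm holds its last target. There are 200 camera calls.

## Working session

There is one attempt and no reset: what is moved stays moved. The work goes in short steps, Python scripts to look and compute and a tool call to move; the robot and the scene stay as the last step left them, time stands still between calls to the robot, and variables do not carry over. Pictures are saved under pics/ and viewed, at most 10 in all, crops included, and the job is handed in when it is done.

Besides the shell and the picture viewer there is one more tool, called after "Emit:" as a command line: name --argument value ..., lists and objects as JSON in quotes. play_rows: Moves the arm, as the interface text tells. Its arguments: {"type":"object","properties":{"plan":{"type":"array","items":{"type":"number"}},"squeeze":{"type":"number"}},"required":["plan"]}

```bash
mkdir -p pics; python3 - <<'E'
from workcell import status, viewer, manip
import cv2,numpy as np
for n in ("scene","top"):
    im=viewer.camera(n); cv2.imwrite(f"pics/{n}0.png",im[...,::-1])
    m=viewer.camera_model(n); print(n,{k:np.round(v,4).tolist() for k,v in m.items()})
o=status.get_obs(); print(o, manip.tip_extent)
E
```

```text
scene {'fx': 459.0372, 'fy': 459.0372, 'cx': 319.0334, 'cy': 202.8561, 'R': [[-0.627, -0.779, 0.0045], [-0.5066, 0.4034, -0.7619], [0.5917, -0.48, -0.6476]], 't': [0.444, 0.3053, 0.6193]}
top {'fx': 488.7837, 'fy': 488.7837, 'cx': 316.1185, 'cy': 195.5497, 'R': [[0.021, -0.9997, 0.0124], [-0.9914, -0.0224, -0.1288], [0.1291, -0.0096, -0.9916]], 't': [0.0903, 0.6012, 0.8445]}
{'clock': 0.1, 'joint_pos': array([ 1.17141481,  0.33278267, -0.06469399,  1.46085417,  0.02158242,
        1.34988624, -0.0885049 ]), 'joint_velocities': array([ 7.24330029e-05, -2.12212302e-03,  4.09643786e-04, -1.17626693e-03,
        1.29550211e-04,  6.33268412e-04, -1.31521213e-04]), 'tau': array([ 1.56114911e-03, -6.26750994e+01,  4.94184438e-02, -3.92428708e+01,
        1.63106422e-02,  6.94705668e-03,  4.85651839e-06]), 'position': array([ 0.22984121, -0.58086769,  0.2446132 ]), 'ee_rot': array([ 9.82306254e-01,  1.87280647e-01, -1.35633746e-04, -6.02891320e-04]), 'ft_force': array([ 0.07214938, -0.04324453, -0.33354149]), 'torque': array([-0.00236797,  0.01073432,  0.01377249]), 'grasp_force': 0.0, 'grip_width': 0.997330441836294} 0.014
```

View pics/scene0.png

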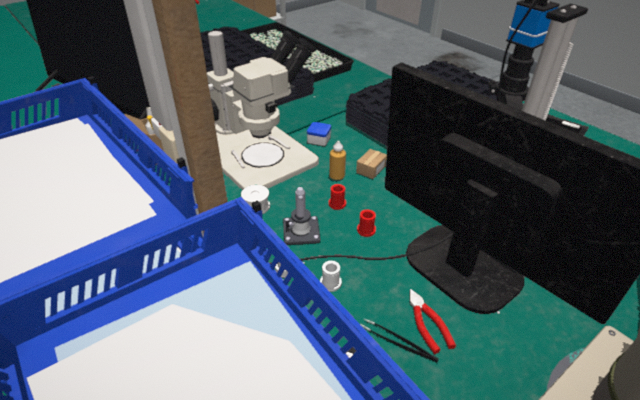

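View pics/top0.png

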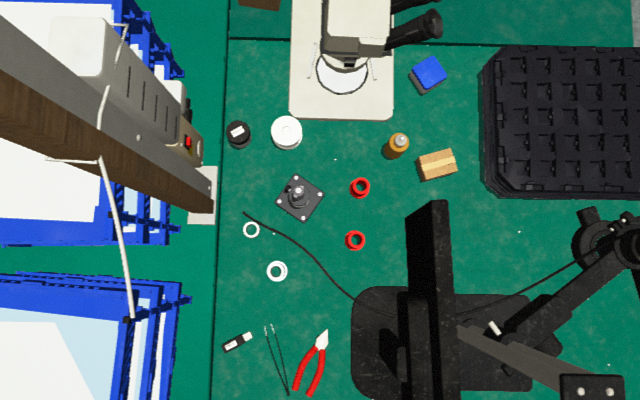

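Candidates for the sleeve, by top-view pixel:
- (277,271): grey and flanged, seen in scene at (331,276). It fits the description, so this is my choice.
- (251,229): small grey ring, the spacer.
- (360,187) and (355,240): red look-alikes.

The stand is at top (300,198), scene (301,215). The monitor stands between the arm's start and the work, and a post stands on the left.

```bash
cat > h.py <<'E'
import numpy as np, cv2
from workcell import status, viewer, manip
def P(m): return np.c_[m["R"],np.array(m["t"])], np.array([[m["fx"],0,m["cx"]],[0,m["fy"],m["cy"]],[0,0,1]])
def tri(ma,a,mb,b):
    Ra,Ka=P(ma);Rb,Kb=P(mb)
    X=cv2.triangulatePoints(Ka@Ra,Kb@Rb,np.float64(a).reshape(2,1),np.float64(b).reshape(2,1)).ravel(); X=X[:3]/X[3]
    return X, [proj(ma,X)-a, proj(mb,X)-b]
def proj(m,X):
    R,K=P(m); p=K@R@np.r_[X,1]; return p[:2]/p[2]
def onz(m,px,z):
    R=np.array(m["R"]);t=np.array(m["t"]);c=-R.T@t
    d=R.T@np.array([(px[0]-m["cx"])/m["fx"],(px[1]-m["cy"])/m["fy"],1]); return c+d*(z-c[2])/d[2]
E
python3 - <<'E'
from h import *
np.set_printoptions(precision=4,suppress=True)
s=viewer.camera_model("scene");t=viewer.camera_model("top")
for n,a,b in [("sleeve top",(331.5,267),(277,271)),("pillar tip",(300,189),(299,187)),("mon far",(393,68),(440,201)),("mon far2",(393,68),(417,207)),("red1",(338,187),(360,187)),("red2",(367,213),(355,240)),("bottle",(338,145),(401,141))]:
    X,e=tri(s,a,t,b);print(n,X,np.round(e,1).tolist())
print("ring",onz(t,(251,229),.018),"sleeve",onz(t,(277,271),.042),"plate",onz(t,(300,198),.01))
print("post foot",onz(t,(215,205),0), "mon foot",onz(t,(352,300),0))
for p in [(640,165),(393,68)]: 
  for z in (.3,.4,.5): print(p,z,onz(s,p,z))
for n,m in(("s",s),("t",t)): print(n,-np.array(m["R"]).T@np.array(m["t"]), proj(m,[0,0,0]),proj(m,[.23,-.58,.3]))
def crop(n,x0,y0,x1,y1,k): return cv2.resize(viewer.camera(n)[y0:y1,x0:x1,::-1],None,fx=k,fy=k,interpolation=cv2.INTER_CUBIC)
a=crop("top",220,160,380,290,4);b=crop("scene",250,160,410,310,1)
cv2.imwrite("pics/c1.png",a)
E
```

```text
sleeve top [0.4631 0.1698 0.0383] [[0.1, 0.0], [-0.1, -0.1]]
pillar tip [0.6036 0.1319 0.103 ] [[-0.9, -0.1], [0.6, 0.6]]
mon far [ 0.5639 -0.0488  0.3011] [[2.3, 0.0], [-1.8, -1.9]]
mon far2 [ 0.5495 -0.0212  0.314 ] [[-2.2, -0.1], [1.8, 1.9]]
red1 [0.6152 0.0251 0.0475] [[0.0, 0.0], [-0.0, -0.0]]
red2 [0.5204 0.033  0.0466] [[0.1, 0.0], [-0.0, -0.0]]
bottle [ 0.6933 -0.0417  0.0823] [[0.4, 0.0], [-0.3, -0.3]]
ring [0.5374 0.2209 0.018 ] sleeve [0.4631 0.1695 0.042 ] plate [0.5975 0.133  0.01  ]
post foot [0.582  0.2922 0.    ] mon foot [0.4123 0.0331 0.    ]
(640, 165) 0.3 [ 0.1778 -0.0833  0.3   ]
(640, 165) 0.4 [0.1443 0.0986 0.4   ]
(640, 165) 0.5 [0.1108 0.2804 0.5   ]
(393, 68) 0.3 [ 0.568  -0.0477  0.3   ]
(393, 68) 0.4 [0.4169 0.1234 0.4   ]
(393, 68) 0.5 [0.2657 0.2946 0.5   ]
s [0.0666 0.52   0.6317] [648.1307 429.1158] [730.7116  53.1346]
t [0.4852 0.1118 0.9137] [368.3729 543.5387] [885.8161 487.3048]
```

View pics/c1.png

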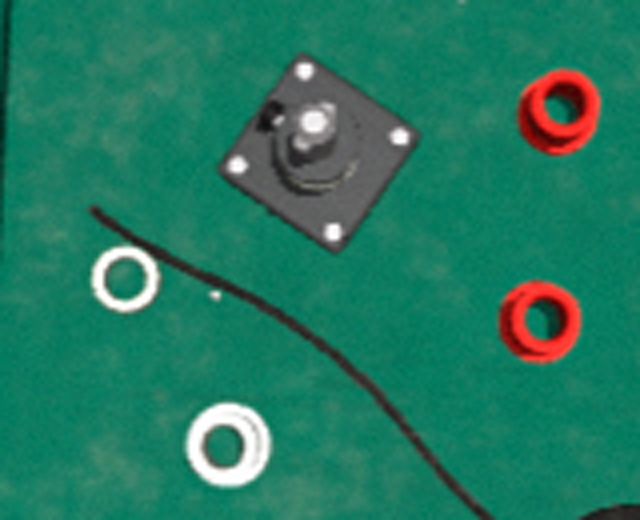

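The crop confirms the choice: crop (228,445) shows a grey ring with an offset flange. The stand's plate is centred at crop (319,152) with the pillar tip at (313,122). Next I'll check the obstacles on the crossing.

```bash
python3 - <<'E'
from h import *
s=viewer.camera("scene")[0:330,370:640,::-1];t=viewer.camera("top")[180:400,340:640,::-1];w=viewer.camera("wrist")[...,::-1]
k=cv2.resize
a=k(s,(400,489));b=k(t,(400,293));c=k(w,(400,250))
o=np.zeros((560,800,3),np.uint8);o[:489,:400]=a;o[:293,400:]=b;o[300:550,400:]=c
cv2.imwrite("pics/o1.png",o)
E
```

```text
(no output)
```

View pics/o1.png

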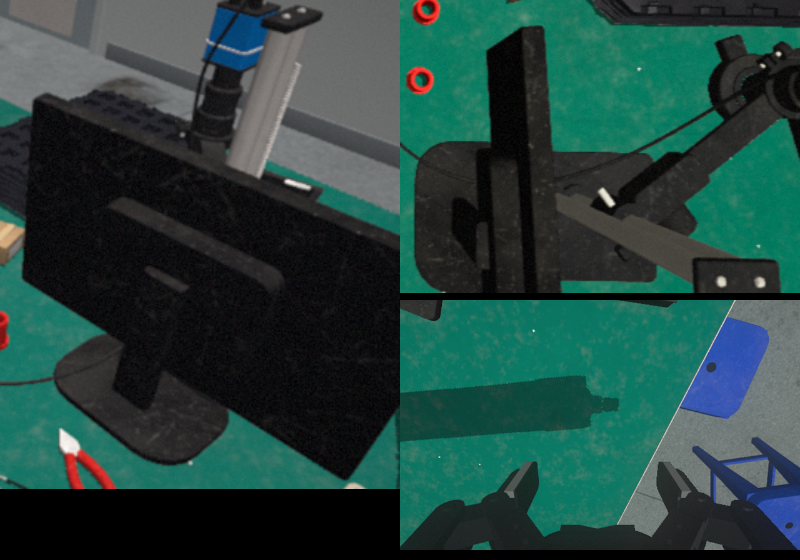

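```bash
python3 - <<'E'
from h import *
np.set_printoptions(precision=3,suppress=True)
s=viewer.camera_model("scene");t=viewer.camera_model("top")
def sc(x,y): return (370+x/1.481,y/1.481)
def tp(x,y): return (340+(x-400)/1.333,180+y/1.333)
for n,a,b in [("cap",(290,18),(735,277)),("cap2",(320,12),(765,262)),("camfoot",(205,130),(735,85)),("cambody",(243,5),(790,70)),("mon far",(37,95),(540,28))]:
    X,e=tri(s,sc(*a),t,tp(*b));print(n,X,np.round(e,1).tolist())
print(onz(t,tp(555,200),0),onz(t,tp(610,205),0),onz(t,tp(690,220),0))
X,e=tri(s,(300,188.5),t,(298.3,190.5));print(X,e)
E
```

```text
cap [ 0.366 -0.166  0.42 ] [[-0.4, 0.1], [0.3, 0.4]]
cap2 [ 0.366 -0.195  0.418] [[-10.3, 1.3], [6.9, 11.6]]
camfoot [ 0.503 -0.302  0.21 ] [[-8.6, 0.3], [6.2, 8.7]]
cambody [ 0.495 -0.254  0.385] [[-20.4, -0.2], [15.6, 24.1]]
mon far [ 0.564 -0.053  0.307] [[2.6, 0.0], [-2.1, -2.2]]
[ 0.362 -0.158  0.   ] [ 0.357 -0.234  0.   ] [ 0.339 -0.343  0.   ]
[0.598 0.134 0.108] [array([0.051, 0.006]), array([-0.037, -0.034])]
```

A camera stand is in the way, with its column about 0.42 m high at (0.37,-0.18) and its head near (0.50,-0.27). I'll rise first and then cross above it.

Emit:
play_rows --plan '[0,0,0,0,0,-0.06,1,0,0,0,0,0,-0.12,1,0,0,0,0,0,-0.18,1,0,0,0,0,0,-0.24,1,0,0,0,0,0,-0.3,1,0,0,0,0,0,-0.3,1]' --squeeze 40

```text
clock: 1.1
position: [0.2301, -0.5814, 0.5509]
ee_rot: [0.982, 0.187, 0.001, 0.005]
ft_force: [-0.8, 0.1, -1.6]
grip_width: 0.998
grasp_force: 0.0
```

Emit:
play_rows --plan '[0,0,0,0.05,-0.04,0,1,0,0,0,0.1,-0.08,0,1,0,0,0,0.15,-0.12,0,1,0,0,0,0.2,-0.16,0,1,0,0,0,0.25,-0.2,0,1,0,0,0,0.3,-0.24,0,1,0,0,0,0.325,-0.29,0,1,0,0,0,0.35,-0.34,0,1,0,0,0,0.375,-0.39,0,1,0,0,0,0.4,-0.44,0,1,0,0,0,0.425,-0.49,0,1,0,0,0,0.45,-0.54,0,1,0,0,0,0.475,-0.59,0,1,0,0,0,0.493,-0.613,0,1,0,0,0,0.493,-0.613,0,1,0,0,0,0.493,-0.613,0,1]'

```text
clock: 3.1
position: [0.4629, 0.1697, 0.5449]
ee_rot: [0.982, 0.187, -0.0, 0.0]
ft_force: [0.1, -0.7, -0.2]
grip_width: 1.002
grasp_force: 0.0
```

Emit:
play_rows --plan '[0,0,0,0,0,0.06,1,0,0,0,0,0,0.12,1,0,0,0,0,0,0.18,1,0,0,0,0,0,0.24,1,0,0,0,0,0,0.3,1,0,0,0,0,0,0.345,1,0,0,0,0,0,0.345,1,0,0,0,0,0,0.345,1]'

```text
clock: 4.1
position: [0.4638, 0.1699, 0.2023]
ee_rot: [0.982, 0.187, 0.001, 0.0]
ft_force: [0.8, 0.2, 0.1]
grip_width: 1.006
grasp_force: 0.0
```

```bash
python3 - <<'E'
from h import *
np.set_printoptions(precision=4,suppress=True)
m=viewer.camera_model("wrist");np.save("w1.npy",m,allow_pickle=True)
print(m); im=viewer.camera("wrist");cv2.imwrite("pics/w1.png",im[...,::-1])
for X in ([.463,.17,.04],[.463,.17,0],[.5975,.133,.01],[.5975,.133,.108]): print(proj(m,X))
print(status.get_obs()["joint_pos"])
E
```

```text
{'fx': 325.7179793266932, 'fy': 325.7179793266932, 'cx': 315.76808529635775, 'cy': 200.0608640029837, 'R': array([[ 0.3672, -0.9301,  0.0007],
       [-0.8889, -0.3507,  0.2947],
       [-0.2739, -0.1088, -0.9556]]), 't': array([-0.0136,  0.4455,  0.4838])}
[313.9006 184.9779]
[314.0855 175.3381]
[406.0208  57.8283]
[447.8615  38.512 ]
[ 0.2663  0.1347 -0.7554  1.8257  0.0994  1.216  -1.7137]
```

View pics/w1.png

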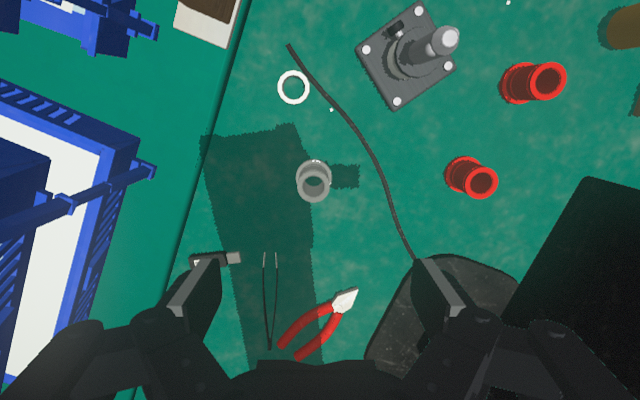

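The sleeve's top rim is at (313,185) in the wrist view, against a predicted (314,185), and the stand also sits where predicted. I'll descend and grasp.

Emit:
play_rows --plan '[0,0,0,-0.001,0,0.05,1,0,0,0,-0.001,0,0.1,1,0,0,0,-0.001,0,0.14,1,0,0,0,-0.001,0,0.165,1,0,0,0,-0.001,0,0.175,1,0,0,0,-0.001,0,0.175,1,0,0,0,-0.001,0,0.175,0,0,0,0,-0.001,0,0.175,0,0,0,0,-0.001,0,0.175,0,0,0,0,-0.001,0,0.175,0,0,0,0,-0.001,0,0.175,0,0,0,0,-0.001,0,0.175,0,0,0,0,-0.001,0,0.175,0,0,0,0,-0.001,0,0.175,0]' --squeeze 50

```text
clock: 5.9
position: [0.4623, 0.1699, 0.026]
ee_rot: [0.982, 0.187, 0.0, 0.0]
ft_force: [-0.9, -0.6, 6.9]
grip_width: 0.341
grasp_force: 49.0
```

Emit:
play_rows --plan '[0,0,0,0,0,-0.05,0,0,0,0,0,0,-0.1,0,0,0,0,0,0,-0.15,0,0,0,0,0,0,-0.2,0,0,0,0,0.027,0.042,-0.2,0,0,0,0,0.053,0.084,-0.2,0,0,0,0,0.053,0.084,-0.2,0,0,0,0,0.053,0.084,-0.2,0]'

```text
clock: 6.9
position: [0.5416, 0.1117, 0.225]
ee_rot: [0.982, 0.187, -0.0, -0.0]
ft_force: [-0.4, 0.2, -0.7]
grip_width: 0.341
grasp_force: 49.9
```

```bash
python3 - <<'E'
from h import *
m=viewer.camera_model("wrist");np.save("w2.npy",m,allow_pickle=True)
im=viewer.camera("wrist")
cv2.imwrite("pics/w2raw.png",im[...,::-1])
a=cv2.imread("pics/w1.png")[0:115,340:480]
o=np.zeros((600,800,3),np.uint8)
o[:345,:420]=cv2.resize(a,None,fx=3,fy=3,interpolation=cv2.INTER_CUBIC)
p=proj(m,[.5975,.1335,.06]);x0,y0=int(max(0,p[0]-60)),int(max(0,p[1]-85))
b=im[y0:y0+190,x0:x0+120,::-1];b=cv2.resize(b,None,fx=3,fy=3,interpolation=cv2.INTER_CUBIC);print(x0,y0,b.shape,p)
o[:b.shape[0],430:430+b.shape[1]]=b
o[360:590,:368]=cv2.resize(im[...,::-1],(368,230))
cv2.imwrite("pics/w2.png",o); ob=status.get_obs();print(ob["position"],ob["ft_force"])
for X in ([.5975,.1335,.01],[.5975,.1335,.108],[.5975,.1335,.12]): print(proj(m,X))
E
```

```text
254 31 (570, 360, 3) [314.85533002 116.37810146]
[0.54141644 0.11220226 0.22523961] [-0.34580036  0.92560063 -1.20641062]
[315.01392831 113.81879529]
[314.64343815 119.7974081 ]
[314.57712151 120.86756209]
```

View pics/w2.png

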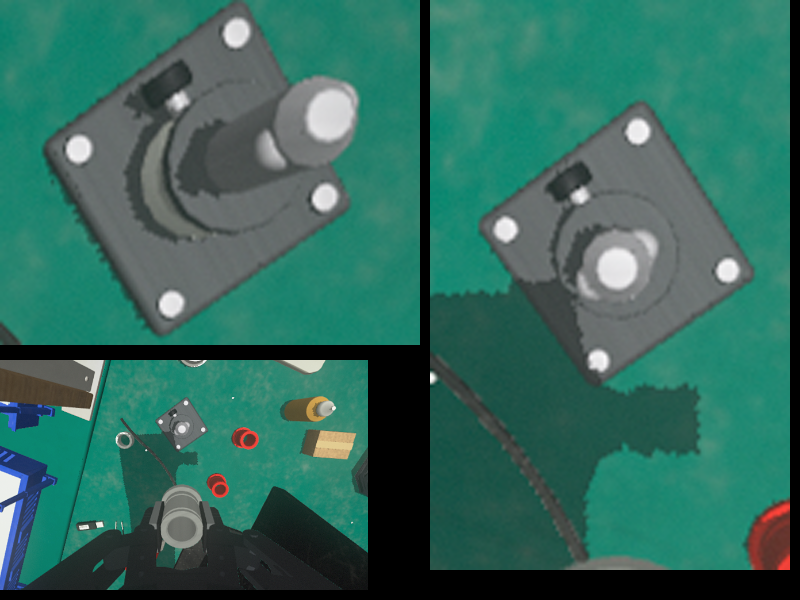

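View 2 shows the tip flat at crop (617,267), which is (316.3,120), and the plate centre at (316.7,112.7). View 1 has the tip at (450.3,38.3).

```bash
python3 - <<'E'
from h import *
np.set_printoptions(precision=4,suppress=True)
a=np.load("w1.npy",allow_pickle=True).item();b=np.load("w2.npy",allow_pickle=True).item()
t=viewer.camera_model("top");s=viewer.camera_model("scene")
print("tip w1w2",tri(a,(450.3,38.3),b,(316.3,120)))
print("tip scene w2",tri(s,(300,188.5),b,(316.3,120)))
print("tip top w2 ",tri(t,(298.3,190.5),b,(316.3,120)))
print("plate w1",onz(a,(np.mean([240,47,165,350])/3+340,np.mean([2,148,335,205])/3),.01),"w2",onz(b,(316.7,112.7),.01),"top",onz(t,(299.9,198.1),.01))
im=cv2.imread("pics/w2raw.png")
print("held bottom pred",proj(b,[.5416,.1117,.2]),"top pred",proj(b,[.5416,.1117,.236]))
cv2.imwrite("pics/h.png",cv2.resize(im[200:340,240:400],None,fx=4,fy=4))
E
```

```text
tip w1w2 (array([0.5978, 0.1322, 0.1095]), [array([-0.1381, -0.2244]), array([0.1166, 0.1901])])
tip scene w2 (array([0.5983, 0.1331, 0.1078]), [array([ 0.2634, -0.0248]), array([-0.7454, -1.049 ])])
tip top w2  (array([0.5977, 0.1334, 0.1102]), [array([ 0.2652, -0.0624]), array([-1.3907, -0.1693])])
plate w1 [0.598  0.1324 0.01  ] w2 [0.5992 0.1323 0.01  ] top [0.5973 0.1332 0.01  ]
held bottom pred [313.4131 249.8086] top pred [312.7624 288.4561]
```

View pics/h.png

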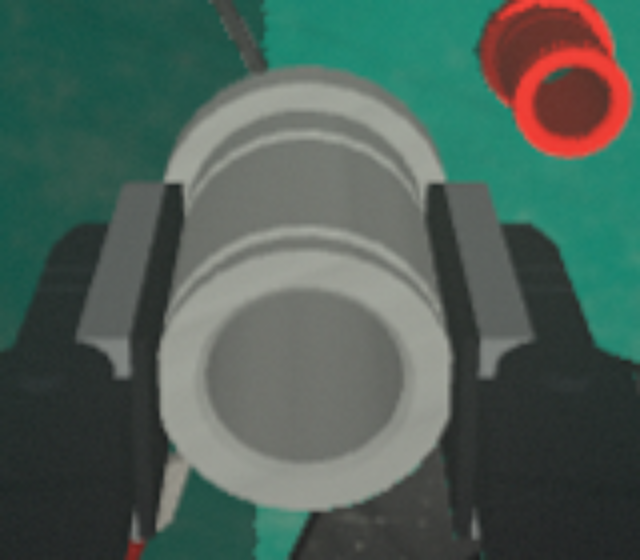

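Against the held sleeve, the wrist camera is biased about 1.5 mm along tool y. Corrected for that, the axis is at about (0.5974,0.1335), which agrees with the top camera. The tip is at about 0.109, putting the shoulder near 0.047.

Emit:
play_rows --plan '[0,0,0,0.03,0.0005,0,0,0,0,0,0.06,0.0005,0,0,0,0,0,0.06,0.0005,0.04,0,0,0,0,0.06,0.0005,0.075,0,0,0,0,0.06,0.0005,0.085,0,0,0,0,0.06,0.0005,0.088,0,0,0,0,0.06,0.0005,0.092,0,0,0,0,0.06,0.0005,0.096,0,0,0,0,0.06,0.0005,0.096,0]'

```text
clock: 8.07
position: [0.5981, 0.1328, 0.1294]
ee_rot: [0.982, 0.187, 0.0, 0.0]
ft_force: [-0.7, 0.5, -0.7]
grip_width: 0.338
grasp_force: 49.8
```

```bash
python3 - <<'E'
from h import *
im=viewer.camera("wrist")[150:400,180:460,::-1];s=viewer.camera("scene")[150:260,240:370,::-1]
a=cv2.resize(im,None,fx=1.5,fy=1.5);b=cv2.resize(s,None,fx=2.8,fy=2.8,interpolation=cv2.INTER_CUBIC)
o=np.zeros((400,800,3),np.uint8);o[:a.shape[0],:a.shape[1]]=a;o[:b.shape[0],430:430+b.shape[1]]=b
cv2.imwrite("pics/d1.png",o);ob=status.get_obs();print(ob["position"],ob["ft_force"],ob["torque"])
E
```

```text
[0.5982373  0.13284841 0.12961219] [ 0.28598076 -0.2166137  -0.80886099] [-0.01286368 -0.03832068 -0.00334906]
```

View pics/d1.png

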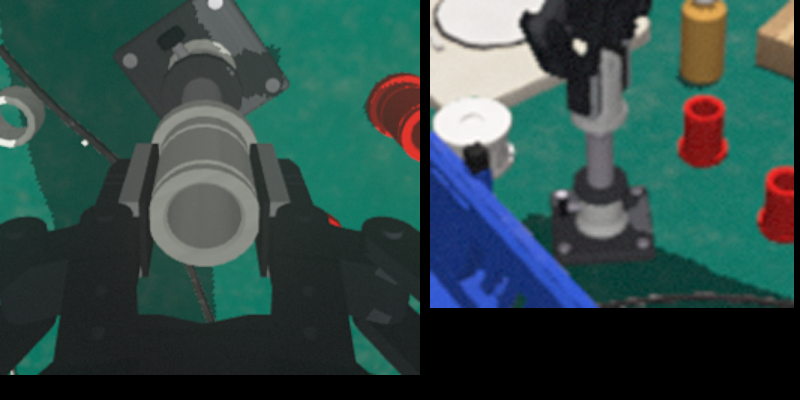

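The sleeve hangs just at the rod's tip and looks in line with it, with no contact force. I'll go down in small steps.

Emit:
play_rows --plan '[0,0,0,0,-0.0003,0.001,0,0,0,0,0,-0.0003,0.002,0,0,0,0,0,-0.0003,0.003,0,0,0,0,0,-0.0003,0.004,0,0,0,0,0,-0.0003,0.004,0]'

```text
clock: 8.8
position: [0.598, 0.1332, 0.1253]
ee_rot: [0.982, 0.187, -0.0, 0.0]
ft_force: [0.5, 0.4, -0.4]
grip_width: 0.341
grasp_force: 49.9
```

Emit:
play_rows --plan '[0,0,0,0,0,0.001,0,0,0,0,0,0,0.002,0,0,0,0,0,0,0.003,0,0,0,0,0,0,0.003,0]'

```text
clock: 9.3
position: [0.5983, 0.1335, 0.1229]
ee_rot: [0.982, 0.187, 0.001, -0.0]
ft_force: [-0.5, -0.5, 5.2]
grip_width: 0.343
grasp_force: 50.6
```

Emit:
play_rows --plan '[0,0,0,0,0,0.001,0,0,0,0,0,0,0.001,0]'

```text
clock: 9.55
position: [0.5984, 0.1334, 0.1217]
ee_rot: [0.982, 0.187, 0.001, -0.0]
ft_force: [-0.1, 0.7, 3.1]
grip_width: 0.336
grasp_force: 50.5
```

Emit:
play_rows --plan '[0,0,0,0,0,0.001,0,0,0,0,0,0,0.001,0]'

```text
clock: 9.8
position: [0.5979, 0.1333, 0.12]
ee_rot: [0.982, 0.187, -0.0, -0.0]
ft_force: [-0.0, 1.7, 0.8]
grip_width: 0.338
grasp_force: 50.2
```

Emit:
play_rows --plan '[0,0,0,0,0,0.001,0,0,0,0,0,0,0.001,0]'

```text
clock: 10.05
position: [0.5977, 0.1332, 0.1189]
ee_rot: [0.982, 0.187, -0.0, -0.0]
ft_force: [-1.3, 2.6, -0.5]
grip_width: 0.341
grasp_force: 50.0
```

Emit:
play_rows --plan '[0,0,0,0,0,0.001,0,0,0,0,0,0,0.002,0,0,0,0,0,0,0.002,0]'

```text
clock: 10.42
position: [0.5979, 0.133, 0.117]
ee_rot: [0.982, 0.187, -0.0, 0.0]
ft_force: [-0.4, 0.5, 0.4]
grip_width: 0.338
grasp_force: 50.1
```

Emit:
play_rows --plan '[0,0,0,0,0,0.001,0,0,0,0,0,0,0.002,0,0,0,0,0,0,0.002,0]'

```text
clock: 10.8
position: [0.5979, 0.1332, 0.115]
ee_rot: [0.982, 0.187, -0.0, -0.0]
ft_force: [-0.3, 1.2, -0.8]
grip_width: 0.341
grasp_force: 50.1
```

Emit:
play_rows --plan '[0,0,0,0,0,0.001,0,0,0,0,0,0,0.002,0,0,0,0,0,0,0.002,0]'

```text
clock: 11.18
position: [0.5979, 0.1332, 0.113]
ee_rot: [0.982, 0.187, -0.0, -0.0]
ft_force: [0.2, 1.8, 0.1]
grip_width: 0.341
grasp_force: 50.0
```

The first contact at 0.098 matches the balls. The sleeve now seems to be riding over them, so I'll continue down.

Emit:
play_rows --plan '[0,0,0,0,0,0.002,0,0,0,0,0,0,0.004,0,0,0,0,0,0,0.006,0,0,0,0,0,0,0.008,0,0,0,0,0,0,0.01,0,0,0,0,0,0,0.01,0]'

```text
clock: 11.92
position: [0.5976, 0.1333, 0.1026]
ee_rot: [0.982, 0.187, -0.0, -0.0]
ft_force: [0.1, 1.9, -3.4]
grip_width: 0.343
grasp_force: 49.7
```

Emit:
play_rows --plan '[0,0,0,0,0,0.002,0,0,0,0,0,0,0.004,0,0,0,0,0,0,0.006,0,0,0,0,0,0,0.008,0,0,0,0,0,0,0.01,0,0,0,0,0,0,0.01,0]'

```text
clock: 12.68
position: [0.5977, 0.1332, 0.0927]
ee_rot: [0.982, 0.187, -0.0, -0.0]
ft_force: [1.0, 1.8, -2.6]
grip_width: 0.343
grasp_force: 49.8
```

Emit:
play_rows --plan '[0,0,0,0,0,0.002,0,0,0,0,0,0,0.004,0,0,0,0,0,0,0.006,0,0,0,0,0,0,0.008,0,0,0,0,0,0,0.01,0,0,0,0,0,0,0.01,0]'

```text
clock: 13.42
position: [0.5977, 0.1332, 0.0827]
ee_rot: [0.982, 0.187, -0.0, -0.0]
ft_force: [1.4, 2.5, -3.9]
grip_width: 0.339
grasp_force: 49.7
```

Emit:
play_rows --plan '[0,0,0,0,0,0.001,0,0,0,0,0,0,0.002,0,0,0,0,0,0,0.003,0,0,0,0,0,0,0.003,0]'

```text
clock: 13.92
position: [0.5978, 0.1332, 0.08]
ee_rot: [0.982, 0.187, -0.0, -0.0]
ft_force: [-0.3, 1.5, -0.6]
grip_width: 0.344
grasp_force: 50.0
```

Emit:
play_rows --plan '[0,0,0,0,0,0.001,0,0,0,0,0,0,0.002,0,0,0,0,0,0,0.002,0]'

```text
clock: 14.3
position: [0.5977, 0.1331, 0.0777]
ee_rot: [0.982, 0.187, -0.0, -0.0]
ft_force: [1.0, 1.7, -4.3]
grip_width: 0.346
grasp_force: 49.6
```

Emit:
play_rows --plan '[0,0,0,0,0,0.001,0,0,0,0,0,0,0.0015,0,0,0,0,0,0,0.0015,0]'

```text
clock: 14.68
position: [0.5975, 0.1331, 0.0764]
ee_rot: [0.982, 0.187, -0.001, 0.0]
ft_force: [-2.0, 0.8, -4.7]
grip_width: 0.341
grasp_force: 49.7
```

Emit:
play_rows --plan '[0,0,0,0,0,0.001,0,0,0,0,0,0,0.001,0]'

```text
clock: 14.92
position: [0.5981, 0.133, 0.0758]
ee_rot: [0.982, 0.187, 0.0, 0.0]
ft_force: [-0.8, 1.0, -3.8]
grip_width: 0.339
grasp_force: 49.7
```

Emit:
play_rows --plan '[0,0,0,0,0,0.001,0,0,0,0,0,0,0.001,0]'

```text
clock: 15.18
position: [0.5982, 0.1331, 0.075]
ee_rot: [0.982, 0.187, 0.0, 0.0]
ft_force: [-0.8, 0.8, -2.1]
grip_width: 0.337
grasp_force: 49.9
```

Emit:
play_rows --plan '[0,0,0,0,0,0.001,0,0,0,0,0,0,0.001,0]'

```text
clock: 15.42
position: [0.5981, 0.133, 0.0738]
ee_rot: [0.982, 0.187, 0.0, 0.0]
ft_force: [-0.6, 0.2, -1.0]
grip_width: 0.337
grasp_force: 50.0
```

Emit:
play_rows --plan '[0,0,0,0,0,0.0005,0,0,0,0,0,0,0.0005,0]'

```text
clock: 15.68
position: [0.5982, 0.1331, 0.0737]
ee_rot: [0.982, 0.187, 0.0, 0.0]
ft_force: [-2.5, -0.0, 4.6]
grip_width: 0.34
grasp_force: 50.5
```

Emit:
play_rows --plan '[0,0,0,0,0,0.0005,0,0,0,0,0,0,0.0005,0,0,0,0,0,0,0.0005,0]'

```text
clock: 16.05
position: [0.5982, 0.1331, 0.0737]
ee_rot: [0.982, 0.187, 0.0, 0.0]
ft_force: [-5.3, -1.3, 8.9]
grip_width: 0.337
grasp_force: 51.3
```

```bash
python3 - <<'E'
from h import *
im=viewer.camera("wrist")[100:400,180:460,::-1];s=viewer.camera("scene")[150:260,240:370,::-1];t=viewer.camera("top")[150:250,250:350,::-1]
a=cv2.resize(im,None,fx=1.4,fy=1.4);b=cv2.resize(s,None,fx=3,fy=3,interpolation=cv2.INTER_CUBIC)
o=np.zeros((430,800,3),np.uint8);o[:a.shape[0],:a.shape[1]]=a;o[:b.shape[0],400:400+b.shape[1]]=b
cv2.imwrite("pics/d2.png",o);ob=status.get_obs();print(ob["position"],ob["ft_force"],ob["torque"])
E
```

```text
[0.59820885 0.13309231 0.07368495] [-4.0253144  -1.75014988  8.74107781] [-0.27877778  0.93329641  0.00404144]
```

View pics/d2.png

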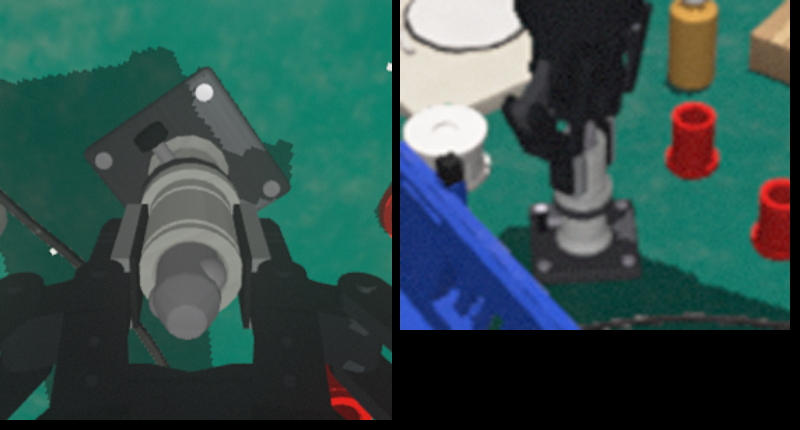

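The flange sits on the shoulder and the ball stands out above the rim (wrist crop (212,265)). I'll ease off the press, pause, then tug.

Emit:
play_rows --plan '[0,0,0,0,0,-0.0005,0,0,0,0,0,0,-0.0008,0,0,0,0,0,0,-0.0008,0,0,0,0,0,0,-0.0008,0,0,0,0,0,0,-0.0008,0]'

```text
clock: 16.82
position: [0.5982, 0.1331, 0.0737]
ee_rot: [0.982, 0.187, 0.0, 0.0]
ft_force: [-0.6, -1.1, 4.3]
grip_width: 0.343
grasp_force: 50.5
```

Emit:
play_rows --plan '[0,0,0,0,0,-0.0005,0,0,0,0,0,0,-0.001,0,0,0,0,0,0,-0.001,0]'

```text
clock: 17.2
position: [0.5978, 0.1332, 0.0743]
ee_rot: [0.982, 0.187, -0.0, -0.0]
ft_force: [-0.4, -1.6, -1.7]
grip_width: 0.341
grasp_force: 50.1
```

Emit:
play_rows --plan '[0,0,0,0,0,-0.0005,0,0,0,0,0,0,-0.0005,0,0,0,0,0,0,-0.0005,0]'

```text
clock: 17.58
position: [0.598, 0.1331, 0.0751]
ee_rot: [0.982, 0.187, 0.0, 0.0]
ft_force: [-0.6, -0.5, -0.6]
grip_width: 0.338
grasp_force: 50.1
```

Emit:
play_rows --plan '[0,0,0,0,0,-0.0005,0,0,0,0,0,0,-0.0005,0]'

```text
clock: 17.82
position: [0.5979, 0.1331, 0.0755]
ee_rot: [0.982, 0.187, -0.0, 0.0]
ft_force: [-0.5, -0.0, -1.6]
grip_width: 0.343
grasp_force: 50.0
```

Emit:
play_rows --plan '[0,0,0,0,0,-0.0004,0,0,0,0,0,0,-0.0004,0]'

```text
clock: 18.08
position: [0.5978, 0.1332, 0.0759]
ee_rot: [0.982, 0.187, -0.0, 0.0]
ft_force: [-0.1, -0.4, -3.2]
grip_width: 0.336
grasp_force: 49.8
```

Emit:
play_rows --plan '[0,0,0,0,0,-0.0003,0,0,0,0,0,0,-0.0003,0]'

```text
clock: 18.32
position: [0.5977, 0.1332, 0.0761]
ee_rot: [0.982, 0.187, -0.0, -0.0]
ft_force: [-2.2, 0.2, -3.7]
grip_width: 0.342
grasp_force: 49.6
```

Emit:
play_rows --plan '[0,0,0,0,0,-0.0003,0,0,0,0,0,0,-0.0003,0]'

```text
clock: 18.58
position: [0.5977, 0.1332, 0.0764]
ee_rot: [0.982, 0.187, -0.0, -0.0]
ft_force: [-1.9, 0.4, -5.4]
grip_width: 0.34
grasp_force: 49.7
```

Emit:
play_rows --plan '[0,0,0,0,0,-0.0002,0,0,0,0,0,0,-0.0002,0,0,0,0,0,0,-0.0002,0]'

```text
clock: 18.95
position: [0.5978, 0.1331, 0.0766]
ee_rot: [0.982, 0.187, -0.0, 0.0]
ft_force: [-2.2, 0.8, -7.4]
grip_width: 0.342
grasp_force: 49.7
```

The balls hold at a tug of about 6 N. I'll lower it, release and retreat.

Emit:
play_rows --plan '[0,0,0,0,0,0.001,0,0,0,0,0,0,0.002,0,0,0,0,0,0,0.0028,0,0,0,0,0,0,0.0028,0,0,0,0,0,0,0.0028,0]'

```text
clock: 19.58
position: [0.5983, 0.1332, 0.0742]
ee_rot: [0.982, 0.187, 0.0, 0.0]
ft_force: [-0.4, 1.6, -0.8]
grip_width: 0.336
grasp_force: 50.4
```

Emit:
play_rows --plan '[0,0,0,0,0,0,0.5,0,0,0,0,0,0,1,0,0,0,0,0,0,1,0,0,0,0,0,0,1,0,0,0,0,0,0,1,0,0,0,0,0,0,1,0,0,0,0,0,0,1,0,0,0,0,0,-0.03,1,0,0,0,0,0,-0.08,1,0,0,0,0,0,-0.13,1,0,0,0,-0.05,0,-0.15,1,0,0,0,-0.05,0,-0.15,1,0,0,0,-0.05,0,-0.15,1]'

```text
clock: 21.2
position: [0.5517, 0.1145, 0.224]
ee_rot: [0.982, 0.187, 0.0, 0.0]
ft_force: [0.0, 0.0, -0.7]
grip_width: 1.0
grasp_force: 0.0
```

```bash
python3 - <<'E'
from h import *
im=viewer.camera("wrist");m=viewer.camera_model("wrist");p=proj(m,[.5977,.1334,.07]).astype(int);print(p)
x,y=max(0,p[0]-60),max(0,p[1]-60)
a=cv2.resize(im[y:y+130,x:x+130,::-1],None,fx=3,fy=3,interpolation=cv2.INTER_CUBIC);b=cv2.resize(viewer.camera("scene")[150:260,240:370,::-1],None,fx=3,fy=3,interpolation=cv2.INTER_CUBIC)
o=np.zeros((430,800,3),np.uint8);o[:a.shape[0],:a.shape[1]]=a;o[:b.shape[0],400:400+b.shape[1]]=b
cv2.imwrite("pics/d3.png",o)
E
```

```text
[313 129]
```

View pics/d3.png

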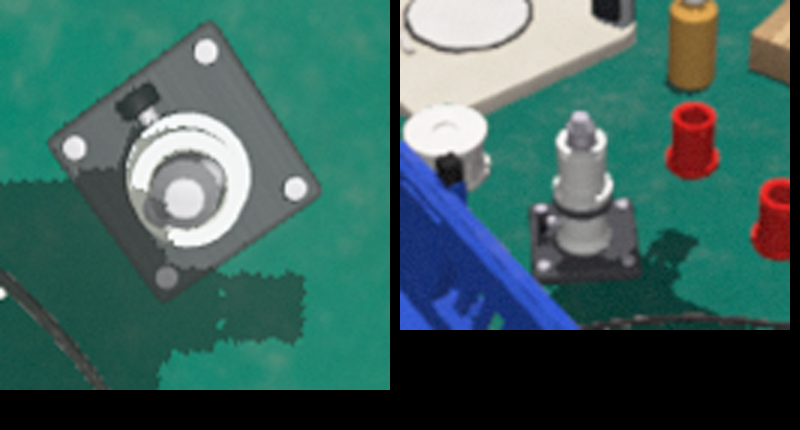

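The sleeve stands upright on the shoulder with the balls out above its rim (left crop (185,195)), and the gripper is clear.

```bash
python3 -c "
from workcell import manip
print(manip.hand_in())"
```

```text
the job is handed in; nothing more can be done
None
```

The sleeve is seated flange-down on the shoulder with the balls clicked out above it; it held a tug of about 6 N, I let go, and the job is handed in (the hand-in gave no verdict).

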